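# Read the ink plates and file the stamps

### The arm

A 6-joint arm with a two-finger parallel gripper is mounted at the origin on the work surface. World frame = base frame: x ahead of the robot, y to its left, z up, the work surface at z = 0. Lengths are in m, angles in rad, forces in N, time in s.
With the tool pointing down it reaches from about 0.375 to 0.9 m from the base axis. Payload 3.1 kg.
Tool frame: the origin (TCP) lies at the very end of the fingers, on their centre line; the grasp point (between the pads) lies 19 mm behind it (manip.grasp_offset is the distance from the TCP to the grasp point, in m); y points along the fingers, z is the direction in which the jaws open and shut, and the axes are right-handed (so a half turn about y gives the same grasp; the last joint's range is limited). The gripper opens to 85 mm and grips with 20 to 120 N. Pads are 22 mm wide; open, the fingers measure 114 mm over their backs; the gripper's body (76 mm by 85 mm) begins 54 mm behind the grasp point. The pads swing forward as they close: fully open they stand 13 mm farther back than shut.
Start: joints at [1.163, 0.527, 1.433, -0, 1.181, -0.178], TCP at [0.142, 0.609, 0.231] pointing down, gripper open.
Joint ranges: [-3.08, 3.08], [-0.75, 2.2], [0.22, 2.44], [-1.43, 4.57], [0, 2.65], [-2.85, 2.85]. Speed limits (rad/s): [2.79, 2.79, 3.14, 3.14, 3.14, 3.14].

### API

Orientations are given as a unit quaternion [x, y, z, w].
In Python, from station import manip gives the robot as it stands.
- The arm moves only by the tool apply_moves, never from a script. Its argument "motion" is a list of rows, each a list of 5 numbers: the finger opening in mm, from 0 to 85.4, then the shift along the tool's x, y, z in units of 30 mm (1.0 is 30 mm), then the turn about the tool's y in units of 10 degrees (1.0 is 10 degrees). In form: [[fingers, x, y, z, twist], ...]. A call has 1 to 12 rows; each row is the pose to reach, as a shift and turn from the pose commanded when the call began, along the tool's axes at that moment; what a row does not reach only later rows make up. A row lasts 1/8 s, in which the tool goes at most 62.5 mm and 10.7 degrees, less where a joint would pass 70% of its speed; a pose out of reach is approached as far as the arm can. A call with a gripper value outside its range is refused whole. The fingers move at their own pace and stop on an object; "squeeze" is the grip in N (left out, the last holds). Time passes only in rows, so rows that repeat a pose let the fingers close. It gives the time, the measured TCP pose, the force and the opening at its end, in the units of the state.
- manip.sense(): the state, without advancing time (a new reading comes with each control period).
- manip.snapshot(name): name is "side" or "top" or "wrist"; returns the picture (400x640x3 uint8, red, green, blue); there is no depth.
- manip.get_calibration(name): a dict with "intrinsics" (3x3 intrinsics, pixels), "extrinsics" (4x4, takes a point from camera to world coordinates). Camera axes: x right, y up, looking along -z (the intrinsics and any distortion apply to the point x, -y, -z); pixel columns grow to the right and rows downward; lengths in m; the calibration is good to about 2 mm. A picture is of the moment at which its call begins: read the wrist's pose just before it. get_calibration takes no time and is no camera call; for the wrist camera it gives the pose at the moment of the call.
- manip.sign_off(): hands the job in, once; it reports no verdict.
The state is a dict: "t": time; "q": joint angles; "qd": joint speeds; "tau": joint torques, N m; "tcp_pos": TCP position; "tool_rot": TCP orientation; "force": force on the tool from outside, world axes, zero at the start; "ft_torque": the same for the moment, N m; "finger_gap": opening from 0.0 (shut) to 1.0 (fully open).
Only numpy, scipy, OpenCV 4.12 (cv2) and the standard library are available. Lean on these libraries where they do the work, as an engineer would, in place of code of your own. Each camera call takes 0.05 s, during which the arm holds its last target.

### The job

First turn all three black stamps over onto their sides so that the ink plate under each one shows. Then file the red-ink stamp, and after it the blue-ink stamp: each goes lying down into the lane of its own colour through the open mouth, and is pressed firmly against the backstop without shifting the backstop. The dry stamp with the white plate stays lying on its side about where it stood, and the other things on the desk stay where they are.

Things in the scene. Friction and masses are not known exactly. Their poses are not given: they have to be found in the camera images.
- stamp_red: office stamp with a red ink plate underneath, else like the other two: black square block 42 x 42 x 80 mm, about 0.12 kg (hidden, +-40 percent), loose, standing at first. Origin: centre of its underside; z to its top, x and y along its square sides. Pulled or pushed near the top it tips (balances at 28 degrees tilt) and then lies 42 mm high; pushed low it slides
- stamp_red_mark (a point): centre of the plate on this stamp's underside, a 36 mm coloured square, seen only when the stamp has been turned on its side
- stamp_red_top (a point): centre of this stamp's top face, 80 mm from the underside
- stamp_blue: office stamp with a blue ink plate underneath, else like the other two: black square block 42 x 42 x 80 mm, about 0.12 kg (hidden, +-40 percent), loose, standing at first. Origin: centre of its underside; z to its top, x and y along its square sides. Pulled or pushed near the top it tips (balances at 28 degrees tilt) and then lies 42 mm high; pushed low it slides
- stamp_blue_mark (a point): centre of the plate on this stamp's underside, a 36 mm coloured square, seen only when the stamp has been turned on its side
- stamp_blue_top (a point): centre of this stamp's top face, 80 mm from the underside
- stamp_dry: office stamp with a plain white plate (dry, no ink) underneath, else like the other two: black square block 42 x 42 x 80 mm, about 0.12 kg (hidden, +-40 percent), loose, standing at first. Origin: centre of its underside; z to its top, x and y along its square sides. Pulled or pushed near the top it tips (balances at 28 degrees tilt) and then lies 42 mm high; pushed low it slides
- stamp_dry_mark (a point): centre of the plate on this stamp's underside, a 36 mm coloured square, seen only when the stamp has been turned on its side
- stamp_dry_top (a point): centre of this stamp's top face, 80 mm from the underside
- lane_red: dark lane with red strips on top, fixed on the desk: a trough without floor; a stamp slides in along the desk. Origin on the desk, mid-mouth; x runs into the lane, z up. Inside 47 mm wide, 45 high; outside 59 wide, 49 high, 92 long; first 12 mm flared. Top lips leave a 24 mm slot, so a stamp enters only lying, lengthwise, through the mouth
- stop_red: aluminium backstop in the red lane, 40 mm wide, 38 high, 12 thick, depth varies: its face is 36 to 52 mm in from the mouth, so a stamp fully home stands 28 to 44 mm out. Origin on the desk under the middle of its face, axes as the lane's. Clamped by friction: slips deeper if pushed with more than about 30 N
- stop_red_face (a point): middle of the backstop's face that the stamp must rest on, 21 mm above the desk
- lane_blue: dark lane with blue strips on top, fixed on the desk: a trough without floor; a stamp slides in along the desk. Origin on the desk, mid-mouth; x runs into the lane, z up. Inside 47 mm wide, 45 high; outside 59 wide, 49 high, 92 long; first 12 mm flared. Top lips leave a 24 mm slot, so a stamp enters only lying, lengthwise, through the mouth
- stop_blue: aluminium backstop in the blue lane, 40 mm wide, 38 high, 12 thick, depth varies: its face is 36 to 52 mm in from the mouth, so a stamp fully home stands 28 to 44 mm out. Origin on the desk under the middle of its face, axes as the lane's. Clamped by friction: slips deeper if pushed with more than about 30 N
- stop_blue_face (a point): middle of the backstop's face that the stamp must rest on, 21 mm above the desk
- pencil_box: wooden pencil box 70 x 210 x 45 mm, loose bystander, origin centre of its underside
- pen: black gel pen 145 mm long, 9 mm thick, lying, loose bystander, origin centre of its underside, x along it
- highlighter: yellow highlighter 130 x 20 x 14 mm, lying, loose bystander, origin centre of its underside, x along it
- mug: blue mug 80 mm wide, 95 mm tall, handle at its +y, loose bystander, origin centre of its underside
There are look-alikes about, which are no part of the job. What is shaped like the stamp_red but yellow is not meant. Leave any yellow look-alike of the stamp_blue alone.

How it is judged:
By the outcome, as a careful person would: the job done as asked, in the order asked, and still so for the second after the job is handed in, with the robot touching nothing.
It also fails if it takes over 72 s, if anything falls off the work surface, if the arm or the gripper's body presses on something with over 40 N, if the wrist force passes 120 N, or if a joint passes its speed limit or range.

## Working session

There is one attempt and no reset: what is moved stays moved. The work goes in short steps, Python scripts to look and compute and a tool call to move; the robot and the scene stay as the last step left them, time stands still between calls to the robot, and variables do not carry over. Pictures are saved under pics/ and viewed, and the job is handed in when it is done.

Besides the shell and the picture viewer there is one more tool, called as name(argument=value, ...), one argument or row to a line, values as JSON. apply_moves: Moves the arm, as the interface text tells. Its arguments: {"type":"object","properties":{"motion":{"type":"array"},"squeeze":{"type":"number"}},"required":["motion"]}

```bash
ls; mkdir -p pics
python3 - <<'E'
from station import manip
import cv2,numpy as np
print(manip.sense())
for n in ["side","top","wrist"]:
    c=manip.get_calibration(n); print(n,np.round(c["intrinsics"],2).tolist(),np.round(c["extrinsics"],4).tolist(),[k for k in c])
    im=manip.snapshot(n); cv2.imwrite(f"pics/{n}0.png",im[...,::-1])
E
```

```text
pics
{'t': 0.0, 'q': array([ 1.16250129e+00,  5.28445506e-01,  1.43393164e+00, -2.96314264e-06,
        1.18140308e+00, -1.78526558e-01]), 'qd': array([-0.00047598, -0.00010447, -0.00191289,  0.00028275, -0.00119693,
        0.00081926]), 'tau': array([ 6.05937985e-04, -4.42339754e+01, -1.78030515e+01, -6.57587947e-06,
        8.36128194e-03,  5.65464006e-06]), 'tcp_pos': array([0.1420379 , 0.60789429, 0.23033699]), 'tool_rot': array([ 0.70318585, -0.08127916,  0.08083364, -0.70170455]), 'force': array([ 0.33709755, -0.38701524,  0.2688263 ]), 'ft_torque': array([-0.05299214,  0.02674542,  0.01006853]), 'finger_gap': 0.9976316281421727}
side [[380.32, 0.0, 316.88], [0.0, 380.32, 204.0], [0.0, 0.0, 1.0]] [[-0.9965, 0.0615, -0.0572, 0.4892], [-0.084, -0.7451, 0.6616, 0.7496], [-0.002, 0.6641, 0.7476, 0.9536], [0.0, 0.0, 0.0, 1.0]] ['intrinsics', 'extrinsics']
top [[378.05, 0.0, 321.23], [0.0, 378.05, 194.57], [0.0, 0.0, 1.0]] [[0.0263, 0.9875, -0.1556, 0.3727], [-0.9996, 0.0249, -0.0111, -0.0249], [-0.0071, 0.1558, 0.9878, 1.2168], [0.0, 0.0, 0.0, 1.0]] ['intrinsics', 'extrinsics']
wrist [[283.47, 0.0, 317.24], [0.0, 283.47, 198.28], [0.0, 0.0, 1.0]] [[0.2285, -0.9407, -0.2508, 0.0778], [0.9736, 0.2205, 0.0598, 0.6216], [-0.0009, -0.2578, 0.9662, 0.3737], [0.0, 0.0, 0.0, 1.0]] ['intrinsics', 'extrinsics']
```

View pics/side0.png

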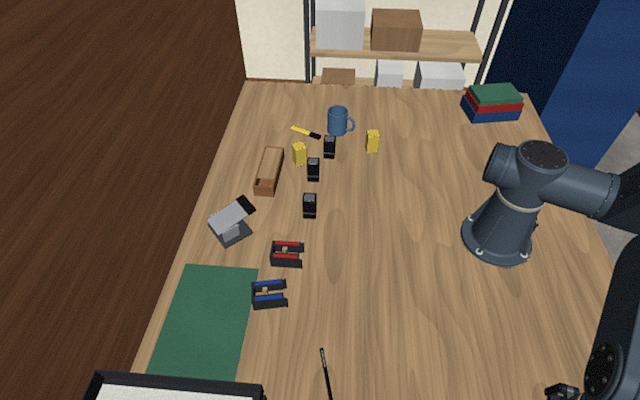

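View pics/top0.png

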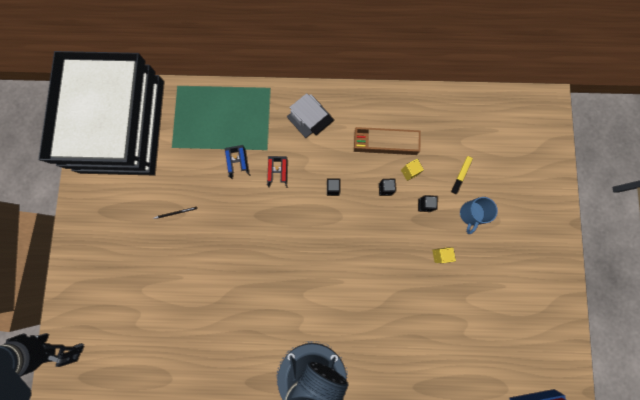

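View pics/wrist0.png

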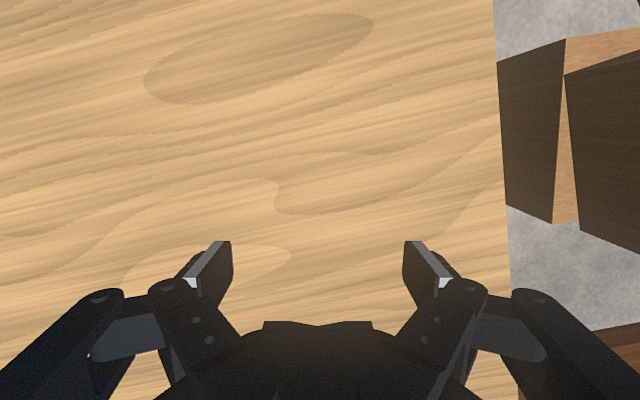

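The top view shows three black blocks at (334,187), (388,187) and (429,203). Their yellow look-alikes are at (413,169) and (445,256). The lanes are at (237,160) blue and (278,170) red, with their mouths towards the robot. I'll enlarge this area.

Run:
```python
import cv2
a=cv2.imread("pics/top0.png")[130:280,215:505]; cv2.imwrite("pics/topc.png",cv2.resize(a,(783,405),interpolation=cv2.INTER_CUBIC))
a=cv2.imread("pics/side0.png")[95:315,200:400]; cv2.imwrite("pics/sidec.png",cv2.resize(a,(540,594),interpolation=cv2.INTER_CUBIC))
```

```text
(no output)
```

View pics/topc.png

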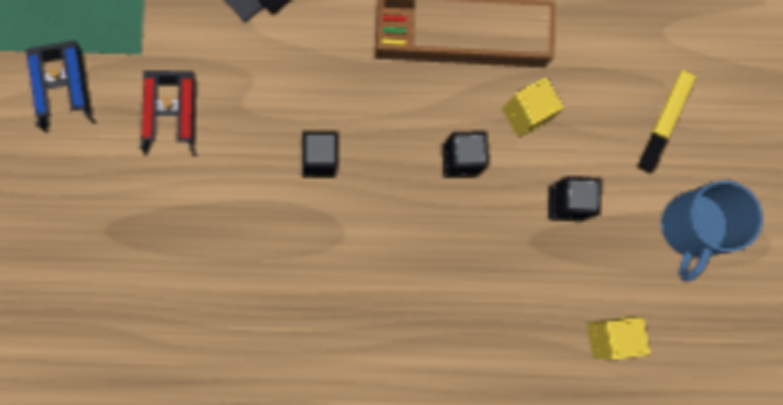

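View pics/sidec.png

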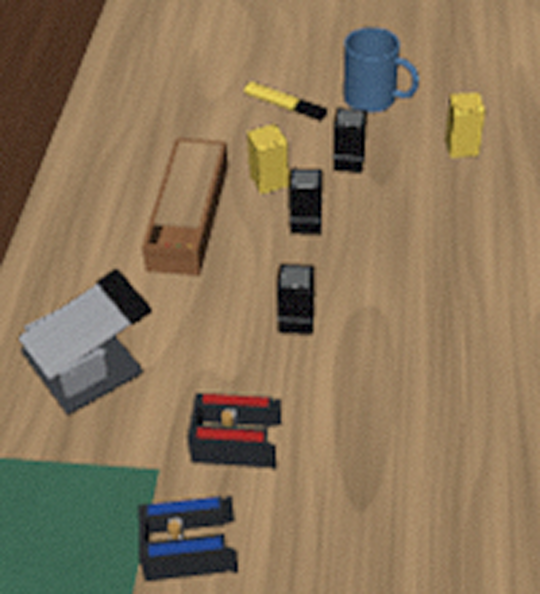

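```bash
cat > h.py <<'E'
import cv2,numpy as np
from station import manip
def ray(c,px):
    K=np.array(c["intrinsics"]);E=np.array(c["extrinsics"])
    d=np.linalg.inv(K)@[px[0],px[1],1]; d=E[:3,:3]@[d[0],-d[1],-d[2]]
    return E[:3,3],d
def onz(c,px,z):
    o,d=ray(c,px); return o+d*(z-o[2])/d[2]
def proj(c,p):
    E=np.array(c["extrinsics"]);K=np.array(c["intrinsics"])
    q=E[:3,:3].T@(np.array(p)-E[:3,3]); u=K@[q[0],-q[1],-q[2]]; return u[:2]/u[2]
def snap(n,f):
    c=manip.get_calibration(n); im=manip.snapshot(n)[...,::-1].copy(); cv2.imwrite(f"pics/{f}.png",im); return c,im
E
python3 - <<'E'
from h import *
im=cv2.imread("pics/top0.png"); c=manip.get_calibration("top"); cs=manip.get_calibration("side"); s=cv2.imread("pics/side0.png")
hsv=cv2.cvtColor(im,cv2.COLOR_BGR2HSV)
def comps(m,box,z,cal,lab,mn=20):
    mm=np.zeros_like(m);x0,y0,x1,y1=box;mm[y0:y1,x0:x1]=m[y0:y1,x0:x1]
    n,L,S,C=cv2.connectedComponentsWithStats(mm)
    for i in range(1,n):
        if S[i,4]<mn: continue
        ys,xs=np.where(L==i)
        P=np.array([onz(cal,(x,y),z)[:2] for x,y in zip(xs,ys)])
        r=cv2.minAreaRect((P*1000).astype(np.float32))
        print(lab,"px",C[i].round(1),"n",S[i,4],"mean",P.mean(0).round(4),"rect mm",np.round(r[0],1),np.round(r[1],1),round(r[2],1))
g=((hsv[...,2]>60)&(hsv[...,2]<160)&(hsv[...,1]<60)).astype(np.uint8)
comps(g,(320,170,445,220),.08,c,"grey")
dk=((hsv[...,2]<60)).astype(np.uint8)
comps(dk,(320,170,445,220),.0,c,"dark")
y=((hsv[...,0]>20)&(hsv[...,0]<35)&(hsv[...,1]>150)&(hsv[...,2]>120)).astype(np.uint8)
comps(y,(380,140,480,280),.04,c,"yel")
r=(((hsv[...,0]<6)|(hsv[...,0]>174))&(hsv[...,1]>150)&(hsv[...,2]>80)).astype(np.uint8)
comps(r,(255,140,300,200),.049,c,"red",10)
b=((hsv[...,0]>105)&(hsv[...,0]<130)&(hsv[...,1]>130)&(hsv[...,2]>60)).astype(np.uint8)
comps(b,(215,140,260,200),.049,c,"blue",10)
comps(b|((hsv[...,0]>95)&(hsv[...,0]<125)&(hsv[...,1]>70)).astype(np.uint8),(440,180,510,250),.09,c,"mug")
hs=cv2.cvtColor(s,cv2.COLOR_BGR2HSV)
g=((hs[...,2]>60)&(hs[...,2]<170)&(hs[...,1]<60)).astype(np.uint8)
comps(g,(295,130,345,215),.08,cs,"sgrey",8)
r=(((hs[...,0]<6)|(hs[...,0]>174))&(hs[...,1]>150)&(hs[...,2]>80)).astype(np.uint8)
comps(r,(265,235,310,275),.049,cs,"sred",10)
b=((hs[...,0]>105)&(hs[...,0]<130)&(hs[...,1]>130)&(hs[...,2]>60)).astype(np.uint8)
comps(b,(245,270,295,310),.049,cs,"sblue",10)
E
```

```text
grey px [388.8 184.7] n 124 mean [ 0.5875 -0.2175] rect mm [ 588.1 -217.9] [34.1 36.4] 1.4
grey px [333.  184.9] n 119 mean [ 0.5826 -0.0473] rect mm [582.3 -47.3] [31.1 30.6] 1.3
grey px [430.8 201.8] n 124 mean [ 0.538  -0.3443] rect mm [ 539.  -343.6] [33.3 34.3] 89.1
dark px [333.  188.9] n 86 mean [ 0.5841 -0.0491] rect mm [590.5 -49. ] [53.1 39.3] 1.4
dark px [384.  189.9] n 112 mean [ 0.5849 -0.2154] rect mm [ 586.4 -216. ] [53.1 41.4] 48.0
dark px [424.2 204.9] n 141 mean [ 0.5391 -0.3455] rect mm [ 543.8 -353.9] [49.  58.4] 1.4
yel px [464.3 168.3] n 153 mean [ 0.6541 -0.4638] rect mm [ 654.7 -464.1] [18.8 83. ] 64.8
yel px [411.8 168.9] n 257 mean [ 0.6478 -0.2973] rect mm [ 647.5 -296.9] [45.  63.3] 30.0
yel px [443.8 255. ] n 291 mean [ 0.3799 -0.3922] rect mm [ 379.7 -392. ] [42.9 63.8] 8.5
red px [269.4 168.9] n 79 mean [0.6347 0.1545] rect mm [632.9 154. ] [68.1  9.5] 2.7
red px [283.5 169.6] n 87 mean [0.6336 0.1096] rect mm [634.  109.7] [68.1  9.5] 2.4
blue px [242.2 158. ] n 90 mean [0.6682 0.2427] rect mm [667.4 242.3] [70.3 13.1] 12.5
blue px [228.4 160.5] n 77 m
[... 163 characters left out ...]
29.1 138.1] n 59 mean [ 0.5387 -0.3463] rect mm [ 537.7 -352.7] [32.8 46.3] 4.0
sgrey px [327.8 152.8] n 16 mean [ 0.5383 -0.2647] rect mm [ 537.3 -264.9] [ 8.2 34.4] 85.1
sgrey px [312.6 160.9] n 66 mean [ 0.5871 -0.2186] rect mm [ 587.6 -218.1] [30.9 30.5] 4.7
sgrey px [309.1 197.1] n 86 mean [ 0.5827 -0.0503] rect mm [583.1 -50.8] [31.4 34. ] 4.7
sred px [286.9 242.8] n 79 mean [0.633  0.1072] rect mm [633.1 107.3] [70.9 11.3] 0.4
sred px [284.7 255.5] n 99 mean [0.6331 0.1514] rect mm [632.6 151.4] [69.7 13.9] 1.2
sblue px [267.5 282.3] n 97 mean [0.6671 0.2408] rect mm [667.  240.7] [67.2 11.5] 10.9
sblue px [268.1 297. ] n 132 mean [0.6582 0.2835] rect mm [657.2 283.2] [70.4 13.8] 11.8
```

```bash
cat >> h.py <<'E'
from scipy.spatial.transform import Rotation as Ro
def axes():
    s=manip.sense(); return s,Ro.from_quat(s["tool_rot"]).as_matrix()
def go(*targets):
    s,R=axes(); 
    print("t",round(s["t"],2),"tcp",s["tcp_pos"].round(4),"zaxis",R[:,2].round(3),"yaw_z",round(float(np.degrees(np.arctan2(R[1,2],R[0,2]))),2),"F",s["force"].round(1),"gap",round(s["finger_gap"]*85.4,1),"q",s["q"].round(2))
    for t in targets:
        d=R.T@(np.array(t[:3])-s["tcp_pos"])/0.03
        tw=None
        if len(t)>3:
            # desired yaw of tool z axis in world deg ; turn about tool y (down) positive => world yaw decreases
            cur=np.degrees(np.arctan2(R[1,2],R[0,2])); tw=-((t[3]-cur+180)%360-180)/10
        print(t,"->",d.round(3),tw)
E
python3 - <<'E'
from h import *
s,R=axes();print(R.round(3))
go((0.5,0.25,0.2,-90),(0.63,-0.049,0.12,-90),(0.63,-0.049,0.12,90))
E
```

```text
[[ 0.974 -0.001  0.228]
 [-0.228 -0.002  0.974]
 [-0.    -1.    -0.002]]
t 0.15 tcp [0.1421 0.608  0.2305] zaxis [ 0.228  0.974 -0.002] yaw_z 76.83 F [ 0.2 -0.2  0. ] gap 85.6 q [ 1.16  0.53  1.43 -0.    1.18 -0.18]
(0.5, 0.25, 0.2, -90) -> [14.335  1.029 -8.901] 16.683150256710473
(0.63, -0.049, 0.12, -90) -> [ 20.826   3.709 -17.614] 16.683150256710473
(0.63, -0.049, 0.12, 90) -> [ 20.826   3.709 -17.614] -1.3168497432895265
```

apply_moves(
  motion=[
    [0,20.8,1.5,-17.6,16.7],
    [0,20.8,1.5,-17.6,16.7],
    [0,20.8,1.5,-17.6,16.7],
    [0,20.8,1.5,-17.6,16.7],
    [0,20.8,1.5,-17.6,16.7],
    [0,20.8,1.5,-17.6,16.7],
    [0,20.8,1.5,-17.6,16.7],
    [0,20.8,1.5,-17.6,16.7],
    [0,20.8,1.5,-17.6,16.7],
    [0,20.8,1.5,-17.6,16.7],
    [0,20.8,1.5,-17.6,16.7],
    [0,20.8,1.5,-17.6,16.7],
  ],
)

```text
t: 1.65
tcp_pos: [0.5897, 0.0055, 0.1898]
tool_rot: [-0.228, 0.67, -0.669, 0.227]
force: [0.4, 0.2, -0.4]
finger_gap: 0.002
```

Run:
```python
from h import *
go((0.632,-0.049,0.12,-90),(0.632,-0.049,0.064,-90))
```

```text
t 1.65 tcp [0.5897 0.0055 0.1898] zaxis [ 0.609 -0.793 -0.   ] yaw_z -52.46 F [ 0.4  0.2 -0.4] gap 0.2 q [-0.18  0.53  1.57  0.    1.05  0.74]
(0.632, -0.049, 0.12, -90) -> [-0.013  2.324  2.301] 3.7537570276735863
(0.632, -0.049, 0.064, -90) -> [-0.013  4.191  2.302] 3.7537570276735863
```

apply_moves(
  motion=[
    [0,0,2.3,2.3,1.0],
    [0,0,2.3,2.3,2.0],
    [0,0,2.3,2.3,3.0],
    [0,0,2.3,2.3,3.75],
    [0,0,2.3,2.3,3.75],
  ],
)

```text
t: 2.28
tcp_pos: [0.6309, -0.0472, 0.1206]
tool_rot: [-0.003, 0.707, -0.707, 0.003]
force: [0.4, 0.2, 0.4]
finger_gap: -0.003
```

Run:
```python
from h import *
go((0.632,-0.049,0.064,-90),(0.585,-0.049,0.064,-90))
c,im=snap("wrist","w1")
```

```text
t 2.27 tcp [ 0.6309 -0.0472  0.1206] zaxis [ 0.009 -1.    -0.   ] yaw_z -89.51 F [0.4 0.2 0.4] gap -0.2 q [-0.25  0.67  1.5  -0.    0.97  1.31]
(0.632, -0.049, 0.064, -90) -> [-0.036  1.886  0.062] 0.04933241771799999
(0.585, -0.049, 0.064, -90) -> [1.53  1.887 0.048] 0.04933241771799999
```

View pics/w1.png

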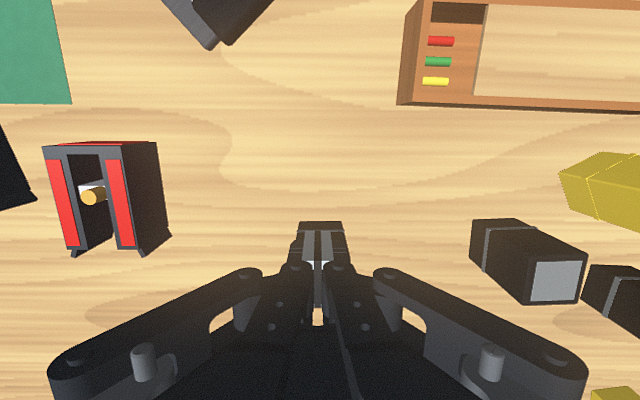

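apply_moves(
  motion=[
    [0,0,1.9,0,0],
    [0,0.1,1.9,0,0],
    [0,0.5,1.9,0,0],
    [0,0.8,1.9,0,0],
    [0,1.1,1.9,0,0],
    [0,1.4,1.9,0,0],
    [0,1.7,1.9,0,0],
    [0,1.7,1.9,0,0],
    [0,1.7,-0.3,0,0],
    [0,1.7,-0.3,0,0],
  ],
)

```text
t: 3.58
tcp_pos: [0.5836, -0.0483, 0.1336]
tool_rot: [-0.0, -0.706, 0.708, -0.006]
force: [-0.4, 0.7, -0.4]
finger_gap: -0.002
```

Run:
```python
from h import *
go((0.637,-0.218,0.125,-90),(0.637,-0.218,0.064,-90))
c,im=snap("wrist","w2"); c,im=snap("side","s2");cv2.imwrite("pics/s2c.png",cv2.resize(im[95:315,200:400],(540,594)))
```

```text
t 3.58 tcp [ 0.5836 -0.0483  0.1336] zaxis [ 0.007 -1.     0.002] yaw_z -89.58 F [-0.4  0.7 -0.4] gap -0.2 q [-0.27  0.6   1.63  0.    0.91  1.29]
(0.637, -0.218, 0.125, -90) -> [-1.735  0.315  5.668] 0.04238680407960658
(0.637, -0.218, 0.064, -90) -> [-1.718  2.348  5.663] 0.04238680407960658
```

View pics/s2c.png

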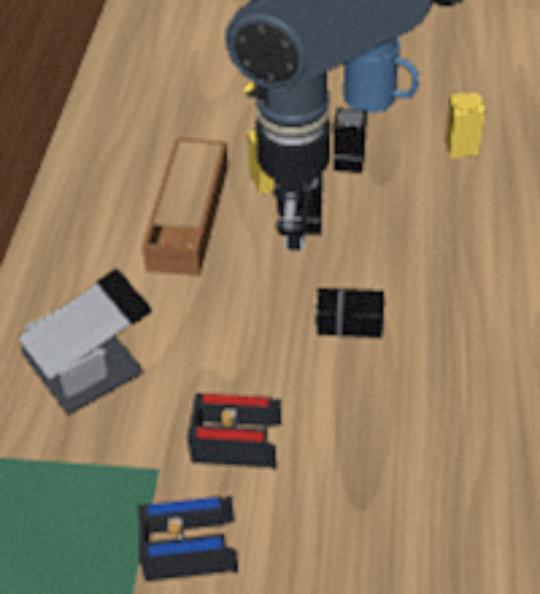

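Stamp A has fallen cleanly towards the robot. Next is B.

apply_moves(
  motion=[
    [0,-1.7,0.3,1.5,0],
    [0,-1.7,0.3,3.5,0],
    [0,-1.7,0.3,5.65,0],
    [0,-1.7,0.3,5.65,0],
    [0,-1.7,2.35,5.65,0],
    [0,-1.6,2.35,5.65,0],
    [0,-1.2,2.35,5.65,0],
    [0,-0.9,2.35,5.65,0],
    [0,-0.6,2.35,5.65,0],
    [0,-0.3,2.35,5.65,0],
    [0,0.0,2.35,5.65,0],
    [0,0.0,2.35,5.65,0],
  ],
)

```text
t: 5.18
tcp_pos: [0.5804, -0.2168, 0.0596]
tool_rot: [-0.003, 0.707, -0.707, 0.002]
force: [0.4, -0.3, -0.1]
finger_gap: -0.001
```

apply_moves(
  motion=[
    [0,0,-2.2,0,0],
    [0,-0.5,-2.2,0,0],
  ],
)

```text
t: 5.42
tcp_pos: [0.5988, -0.2184, 0.1295]
tool_rot: [0.0, -0.706, 0.708, -0.005]
force: [0.1, 0.1, 1.3]
finger_gap: 0.006
```

Run:
```python
from h import *
go((0.588,-0.345,0.13,-90),(0.588,-0.345,0.064,-90))
c,im=snap("wrist","w3"); c,im=snap("top","t3");cv2.imwrite("pics/t3c.png",cv2.resize(im[130:280,215:505],(783,405)))
```

```text
t 5.42 tcp [ 0.5988 -0.2184  0.1295] zaxis [ 0.007 -1.     0.004] yaw_z -89.62 F [0.1 0.1 1.3] gap 0.5 q [-0.52  0.66  1.49 -0.    0.98  1.04]
(0.588, -0.345, 0.13, -90) -> [ 3.870e-01 -4.000e-03  4.218e+00] 0.038334937142306555
(0.588, -0.345, 0.064, -90) -> [0.401 2.196 4.21 ] 0.038334937142306555
```

View pics/w3.png

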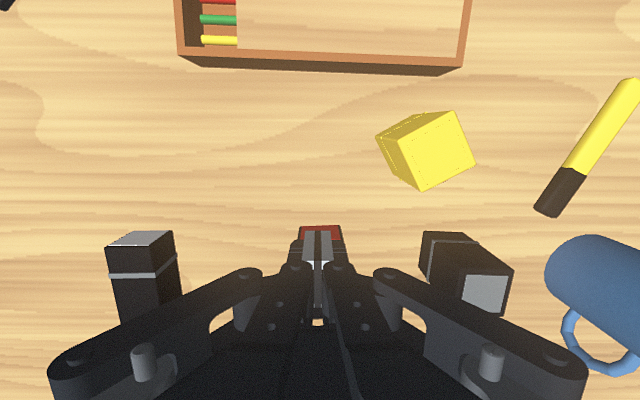

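View pics/t3c.png

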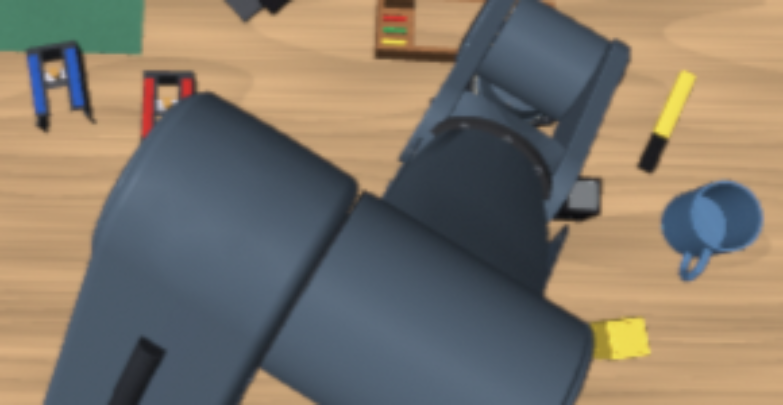

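A shows a white plate at (140,240), so it is the dry stamp. B shows red at (320,232). C should therefore be blue, and I'll tip it now.

apply_moves(
  motion=[
    [0,0.4,0,2.0,0],
    [0,0.4,0,4.2,0],
    [0,0.4,0,4.2,0],
    [0,0.4,2.15,4.2,0],
    [0,0.5,2.15,4.2,0],
    [0,0.9,2.15,4.2,0],
    [0,1.2,2.15,4.2,0],
    [0,1.5,2.15,4.2,0],
    [0,1.8,2.15,4.2,0],
    [0,2.1,2.15,4.2,0],
    [0,2.1,2.15,4.2,0],
  ],
)

```text
t: 6.9
tcp_pos: [0.5334, -0.3432, 0.0612]
tool_rot: [-0.003, 0.707, -0.707, 0.002]
force: [0.0, 0.1, -0.1]
finger_gap: -0.001
```

apply_moves(
  motion=[
    [60,0.0,-2.2,0,0],
    [60,-1.0,-4.0,0,0],
    [60,-1.0,-4.0,-4.0,0],
    [60,-1.0,-4.0,-6.0,0],
  ],
)

```text
t: 7.4
tcp_pos: [0.5643, -0.2176, 0.1817]
tool_rot: [0.001, -0.707, 0.708, -0.003]
force: [0.4, 0.9, -0.3]
finger_gap: 0.7
```

Run:
```python
from h import *
go()
c,im=snap("wrist","w4"); c,im=snap("top","t4");cv2.imwrite("pics/t4c.png",cv2.resize(im[130:280,215:505],(783,405)))
c,im=snap("side","s4");cv2.imwrite("pics/s4c.png",cv2.resize(im[95:315,200:400],(540,594)))
```

```text
t 7.4 tcp [ 0.5643 -0.2176  0.1817] zaxis [ 0.006 -1.     0.001] yaw_z -89.68 F [ 0.4  0.9 -0.3] gap 59.8 q [-0.55  0.56  1.54  0.    1.04  1.01]
```

View pics/w4.png

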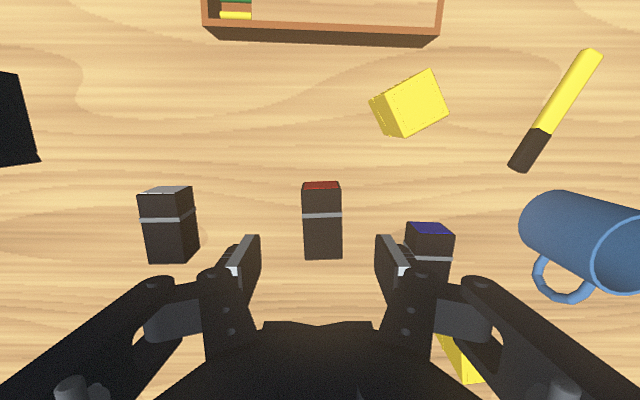

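View pics/t4c.png

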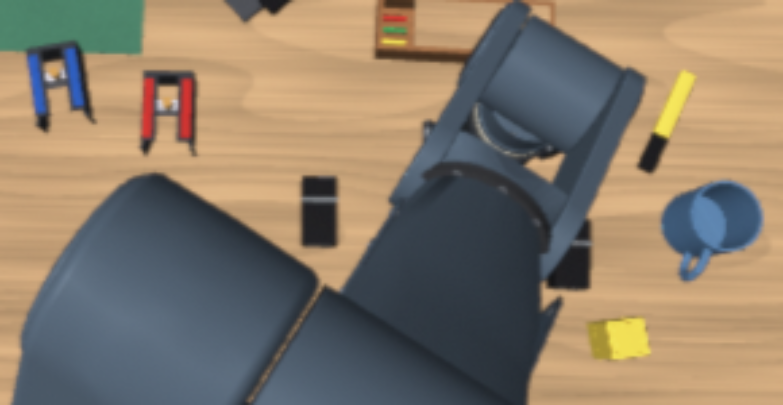

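View pics/s4c.png

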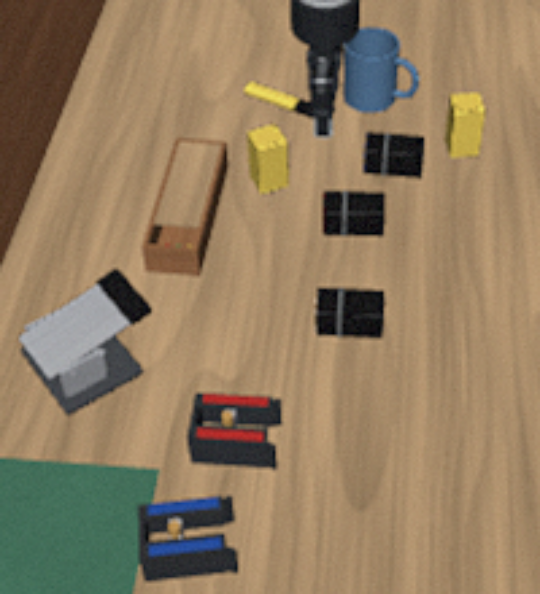

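All three stamps are lying down. The plates are white at (165,190), red at (322,186) and blue at (430,228); the mid-frame one at (322,220) is the red-ink stamp. Now I'll measure the red and blue stamps, the lanes and the stops.

```bash
cat >> h.py <<'E'
def rect(mask,cal,z,box,mn=30,lab=""):
    mm=np.zeros_like(mask);x0,y0,x1,y1=box;mm[y0:y1,x0:x1]=mask[y0:y1,x0:x1]
    n,L,S,C=cv2.connectedComponentsWithStats(mm)
    for i in range(1,n):
        if S[i,4]<mn: continue
        ys,xs=np.where(L==i)
        P=np.array([onz(cal,(x,y),z)[:2]*1000 for x,y in zip(xs,ys)],np.float32)
        r=cv2.minAreaRect(P); b=cv2.boxPoints(r)
        print(lab,"px",C[i].round(0),"n",S[i,4],"ctr",np.round(r[0],1),"size",np.round(r[1],1),"ang",round(r[2],1),"x",P[:,0].min().round(0),P[:,0].max().round(0),"y",P[:,1].min().round(0),P[:,1].max().round(0))
E
python3 - <<'E'
from h import *
c=manip.get_calibration("wrist"); im=cv2.imread("pics/w4.png"); hsv=cv2.cvtColor(im,cv2.COLOR_BGR2HSV)
print(np.array(c["extrinsics"])[:3,3])
d=((hsv[...,2]<110)&(hsv[...,1]<110)).astype(np.uint8)
d=cv2.morphologyEx(d,cv2.MORPH_CLOSE,np.ones((7,7),np.uint8))
rect(d,c,.042,(275,175,368,275),lab="redstamp dark")
r=(((hsv[...,0]<8)|(hsv[...,0]>172))&(hsv[...,1]>120)).astype(np.uint8)
ys,xs=np.where(r[170:200,290:350]); print(xs.min()+290,xs.max()+290,ys.min()+170,ys.max()+170)
crop=np.hstack([cv2.resize(im[160:290,250:400],(450,390)),cv2.resize(im[200:330,380:480],(300,390))]);cv2.imwrite("pics/w4c.png",crop)
c=manip.get_calibration("side"); im=cv2.imread("pics/s4.png"); cv2.imwrite("pics/s4l.png",cv2.resize(im[230:315,240:320],(752,600),fx=0,fy=0,interpolation=cv2.INTER_CUBIC))
E
```

```text
[ 0.62765765 -0.21544873  0.32383529]
redstamp dark px [322. 223.] n 2743 ctr [ 526.3 -220.8] size [86.  40.9] ang 3.0 x 483.0 570.0 y -242.0 -199.0
304 337 181 189
```

View pics/w4c.png

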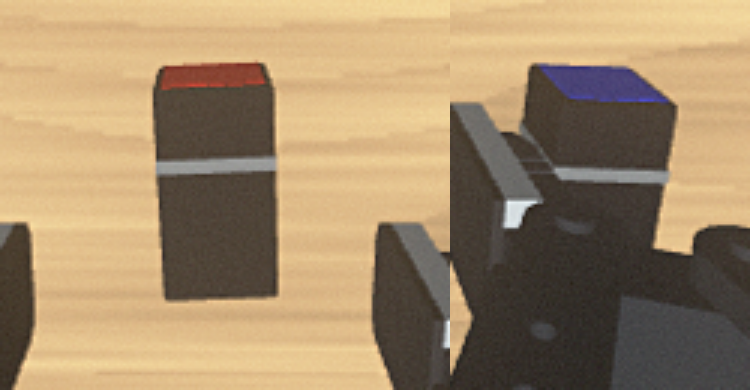

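View pics/s4l.png

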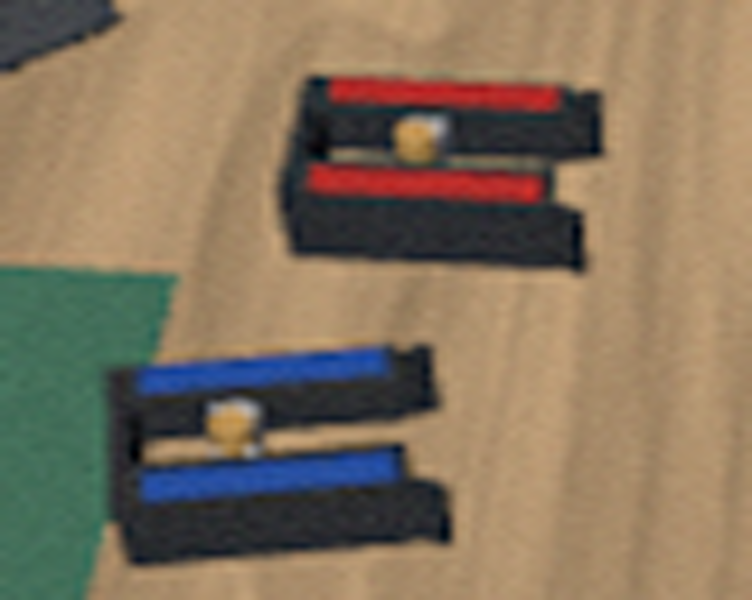

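Run:
```python
from h import *
c=manip.get_calibration("wrist")
P=[onz(c,p,.042)[:2]*1000 for p in [(301.7,190),(341,189.3),(342.3,258.3),(305.7,259.7)]]
for p in P: print(p.round(1))
P=np.array(P); f=(P[0]+P[1])/2; b=(P[2]+P[3])/2; d=f-b; print("front",f.round(1),"back",b.round(1),"len",np.linalg.norm(d).round(1),"yaw",np.degrees(np.arctan2(d[1],d[0])).round(1), "w",np.linalg.norm(P[0]-P[1]).round(1))
go()
```

```text
[ 560.3 -199.7]
[ 561.6 -239.8]
[ 484.2 -243.8]
[ 482.1 -203.9]
front [ 561.  -219.8] back [ 483.2 -223.8] len 77.9 yaw 3.0 w 40.1
t 7.55 tcp [ 0.5629 -0.2146  0.1807] zaxis [ 0.012 -1.    -0.001] yaw_z -89.31 F [-0.1 -0.7  0.7] gap 59.9 q [-0.55  0.56  1.54  0.    1.05  1.01]
```

Run:
```python
from h import *
go((0.496,-0.2231,0.10,-87),(0.496,-0.2231,0.005,-87))
```

```text
t 7.55 tcp [ 0.5629 -0.2146  0.1807] zaxis [ 0.012 -1.    -0.001] yaw_z -89.31 F [-0.1 -0.7  0.7] gap 59.9 q [-0.55  0.56  1.54  0.    1.05  1.01]
(0.496, -0.2231, 0.1, -87) -> [2.231 2.692 0.259] -0.23099732971638218
(0.496, -0.2231, 0.005, -87) -> [2.227 5.859 0.262] -0.23099732971638218
```

apply_moves(
  motion=[
    [70,1.5,1.5,0.25,-0.23],
    [70,2.2,2.7,0.25,-0.23],
    [70,2.2,4.0,0.25,-0.23],
    [70,2.2,5.2,0.25,-0.23],
    [70,2.2,5.8,0.25,-0.23],
    [70,2.2,5.8,0.25,-0.23],
    [30,2.2,5.8,0.25,-0.23],
    [30,2.2,5.8,0.25,-0.23],
    [30,2.2,5.8,0.25,-0.23],
  ],
  squeeze=60,
)

```text
t: 8.68
tcp_pos: [0.4983, -0.2268, 0.0082]
tool_rot: [0.016, -0.706, 0.708, -0.018]
force: [-0.1, 0.6, 6.5]
finger_gap: 0.482
```

Run:
```python
from h import *
go()
c,im=snap("wrist","w5")
```

```text
t 8.68 tcp [ 0.4983 -0.2268  0.0082] zaxis [ 0.048 -0.999  0.002] yaw_z -87.27 F [-0.1  0.6  6.5] gap 41.1 q [-0.63  0.78  1.78 -0.    0.59  0.89]
```

View pics/w5.png

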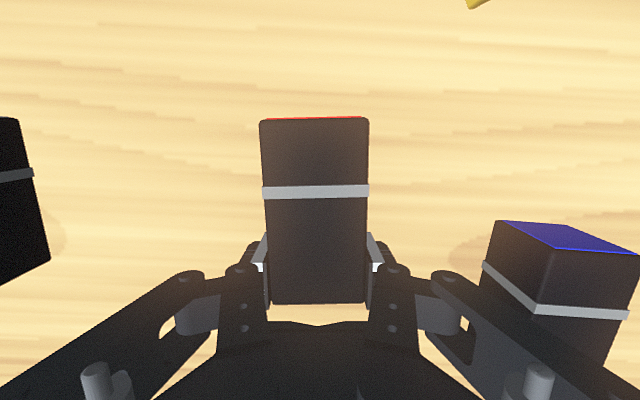

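Run:
```python
from h import *
go((0.498,-0.2268,0.08,-87.3),(0.48,0.1265,0.08,-88.5))
```

```text
t 8.72 tcp [ 0.4982 -0.2267  0.0082] zaxis [ 0.048 -0.999  0.002] yaw_z -87.27 F [0.3 0.2 6.8] gap 41.1 q [-0.63  0.78  1.78 -0.    0.59  0.89]
(0.498, -0.2268, 0.08, -87.3) -> [ 2.000e-03 -2.395e+00  7.000e-03] 0.002808046761856531
(0.48, 0.1265, 0.08, -88.5) -> [  0.041  -2.418 -11.785] 0.12280804676185823
```

apply_moves(
  motion=[
    [30,0,-1.2,0,0],
    [30,0,-2.4,0,0],
    [30,0,-2.4,-1.5,0],
    [30,0.04,-2.4,-3.2,0.12],
    [30,0.04,-2.4,-4.9,0.12],
    [30,0.04,-2.4,-6.6,0.12],
    [30,0.04,-2.4,-8.3,0.12],
    [30,0.04,-2.4,-10.0,0.12],
    [30,0.04,-2.4,-11.3,0.12],
    [30,0.04,-2.4,-11.8,0.12],
    [30,0.04,-2.4,-11.8,0.12],
  ],
)

```text
t: 10.1
tcp_pos: [0.4792, 0.1279, 0.0787]
tool_rot: [0.01, -0.707, 0.707, -0.01]
force: [0.2, -1.0, -1.9]
finger_gap: 0.482
```

Run:
```python
from h import *
go()
c,im=snap("wrist","w6"); print(np.array(c["extrinsics"]).round(5).tolist())
c,im=snap("top","t6");cv2.imwrite("pics/t6c.png",cv2.resize(im[130:280,215:505],(783,405)))
```

```text
t 10.1 tcp [0.4792 0.1279 0.0787] zaxis [ 0.029 -1.     0.   ] yaw_z -88.36 F [ 0.2 -1.  -1.9] gap 41.2 q [ 0.04  0.61  1.88 -0.    0.65  1.58]
[[0.02788, 0.9656, 0.25854, 0.54367], [-0.99961, 0.02715, 0.00639, 0.12835], [-0.00085, -0.25862, 0.96598, 0.22198], [0.0, 0.0, 0.0, 1.0]]
```

View pics/w6.png

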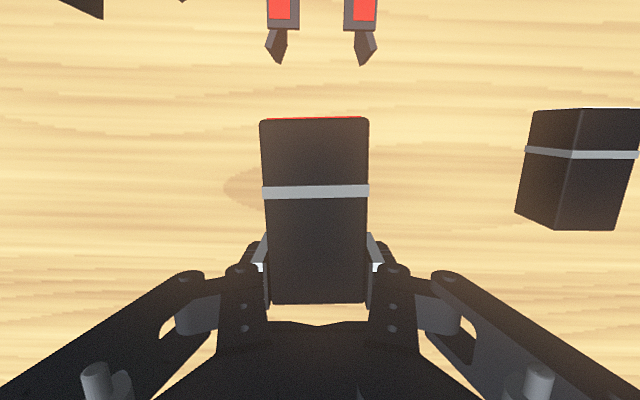

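View pics/t6c.png

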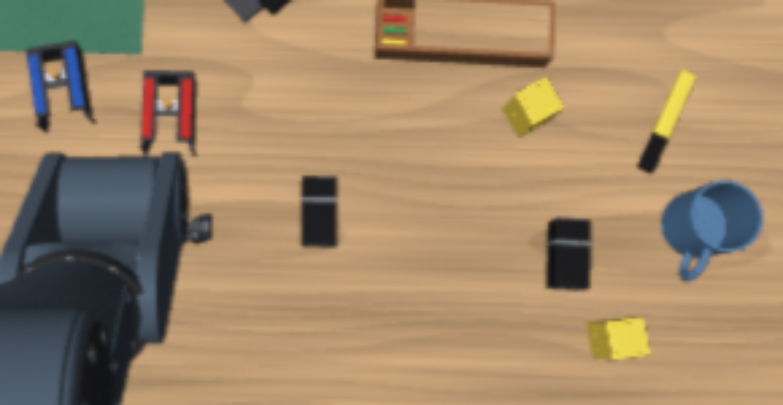

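Run:
```python
import cv2
im=cv2.imread("pics/w6.png"); cv2.imwrite("pics/w6c.png",cv2.resize(im[0:130,240:400],(736,598),interpolation=cv2.INTER_CUBIC))
```

```text
(no output)
```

View pics/w6c.png

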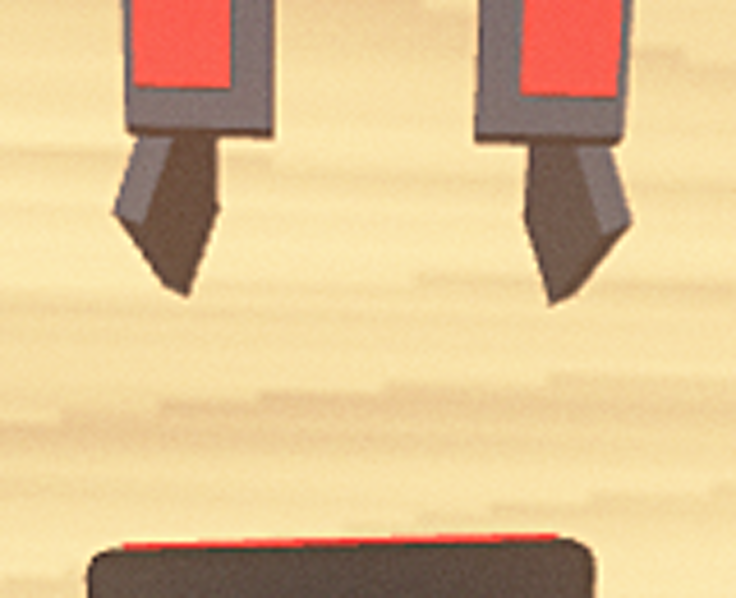

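Run:
```python
from h import *
E=np.array([[0.02788, 0.9656, 0.25854, 0.54367], [-0.99961, 0.02715, 0.00639, 0.12835], [-0.00085, -0.25862, 0.96598, 0.22198], [0.0, 0.0, 0.0, 1.0]])
c=dict(manip.get_calibration("wrist"));c["extrinsics"]=E
def w(p,z): return (onz(c,(240+p[0]/4.6,p[1]/4.6),z)[:2]*1000).round(1)
for p in [(128,128),(272,131),(476,134),(620,138)]: print("z49",w(p,.049))
for p in [(122,0),(274,0),(480,0),(633,0)]: print("z49",w(p,.049))
for p in [(113,213),(631,222)]: print("tip top z49?",w(p,.049))
for p in [(188,296),(552,304)]: print("tip floor",w(p,0))
# held stamp: bottom center height ; front top edge
h=manip.sense()["tcp_pos"][2]-.0082+.042
for p in [(90,560),(595,552)]: print("stamp front top",w(p,h),h)
def w2(p): return (onz(c,p,h)[:2]*1000).round(1)
print("stamp back",w2((272,304)),w2((366,303)))
```

```text
z49 [592.6 156.8]
z49 [592.8 139.7]
z49 [593.1 115.6]
z49 [593.2  98.5]
z49 [605.8 157.2]
z49 [606.3 139.7]
z49 [606.9 115.8]
z49 [607.4  98.1]
tip top z49? [583.4 158.7]
tip top z49? [584.2  96.5]
tip floor [583.3 155.8]
tip floor [583.7  98.8]
stamp front top [543.3 150. ] 0.11248575641158481
stamp front top [545.1 109.1] 0.11248575641158481
stamp back [465.2 146.4] [466.9 104.7]
```

Run:
```python
from h import *
go((0.505,0.128,0.04,-90.1),(0.505,0.128,0.0095,-90.1),(0.53,0.1284,0.0095,-90.1))
```

```text
t 10.2 tcp [0.4795 0.1266 0.0787] zaxis [ 0.026 -1.     0.   ] yaw_z -88.51 F [-0.2  1.4 -1.6] gap 41.2 q [ 0.03  0.61  1.88 -0.    0.65  1.58]
(0.505, 0.128, 0.04, -90.1) -> [-0.85   1.29  -0.026] 0.1588990382448799
(0.505, 0.128, 0.0095, -90.1) -> [-0.85   2.306 -0.026] 0.1588990382448799
(0.53, 0.1284, 0.0095, -90.1) -> [-1.683  2.307 -0.018] 0.1588990382448799
```

apply_moves(
  motion=[
    [30,-0.4,0.7,0.02,0.17],
    [30,-0.85,1.4,0.02,0.17],
    [30,-0.85,2.1,0.02,0.17],
    [30,-0.85,2.3,0.02,0.17],
    [30,-0.85,2.3,0.02,0.17],
  ],
)

```text
t: 10.82
tcp_pos: [0.5048, 0.1265, 0.0096]
tool_rot: [-0.001, -0.707, 0.707, 0.002]
force: [0.9, 0.6, -1.9]
finger_gap: 0.479
```

Run:
```python
from h import *
go()
c,im=snap("wrist","w7"); np.save("E7.npy",np.array(c["extrinsics"]))
cv2.imwrite("pics/w7c.png",cv2.resize(im[0:150,240:400],(640,600),interpolation=cv2.INTER_CUBIC))
```

```text
t 10.82 tcp [0.5048 0.1265 0.0096] zaxis [-0.005 -1.     0.   ] yaw_z -90.27 F [ 0.9  0.6 -1.9] gap 40.9 q [ 0.03  0.76  1.84 -0.    0.54  1.61]
```

View pics/w7c.png

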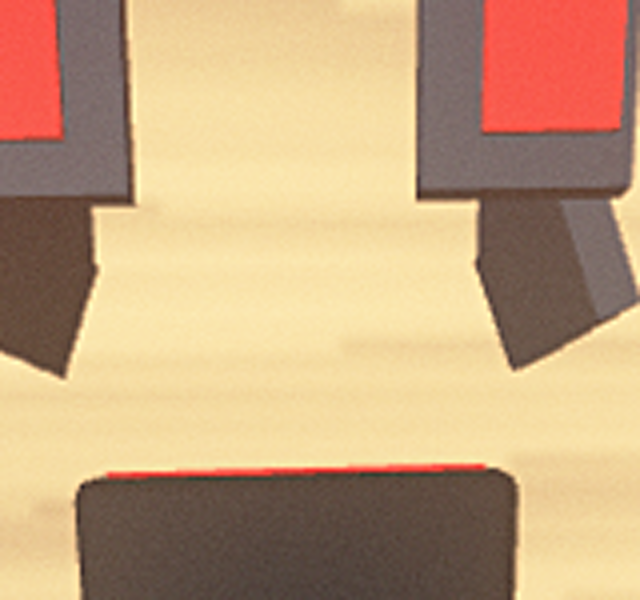

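Run:
```python
from h import *
c=dict(manip.get_calibration("wrist"));c["extrinsics"]=np.load("E7.npy")
def w(p,z): return (onz(c,(240+p[0]/4,p[1]/4),z)[:2]*1000).round(1)
for p in [(132,193),(418,191),(628,191)]: print("lip front",w(p,.049))
for p in [(126,0),(418,0)]: print("lip up",w(p,.049))
for p in [(65,377),(515,370)]: print("floor tips",w(p,0))
for p in [(77,490),(517,480)]: print("stamp",w(p,.0435))
im=cv2.imread("pics/w7.png")
```

```text
lip front [593.2 139.4]
lip front [593.2 115.7]
lip front [593.1  98.3]
lip up [607.1 139.3]
lip up [607. 116.]
floor tips [583.2 155.8]
floor tips [583.8  98.7]
stamp [569.4 146.5]
stamp [570.1 105.6]
```

View pics/w7.png

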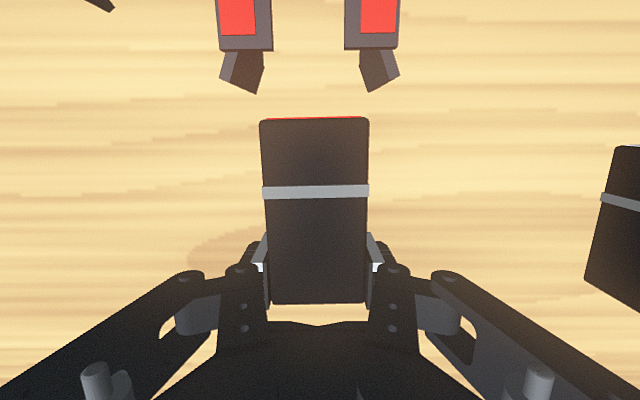

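apply_moves(
  motion=[
    [30,-0.3,0,-0.045,0],
    [30,-0.7,0,-0.045,0],
    [30,-1.0,0,-0.045,0],
    [30,-1.3,0,-0.05,0],
    [30,-1.5,0,-0.05,0],
    [30,-1.5,0,-0.05,0],
  ],
)

```text
t: 11.62
tcp_pos: [0.5503, 0.1289, 0.0096]
tool_rot: [0.001, 0.707, -0.707, -0.001]
force: [0.1, -0.2, -0.6]
finger_gap: 0.482
```

Run:
```python
from h import *
go()
c,im=snap("wrist","w8"); np.save("E8.npy",np.array(c["extrinsics"]))
cv2.imwrite("pics/w8c.png",cv2.resize(im[0:200,220:420],(600,600),interpolation=cv2.INTER_CUBIC))
```

```text
t 11.62 tcp [0.5503 0.1289 0.0096] zaxis [-0.003 -1.    -0.   ] yaw_z -90.19 F [ 0.1 -0.2 -0.6] gap 41.2 q [ 0.03  0.79  1.73 -0.    0.63  1.61]
```

View pics/w8c.png

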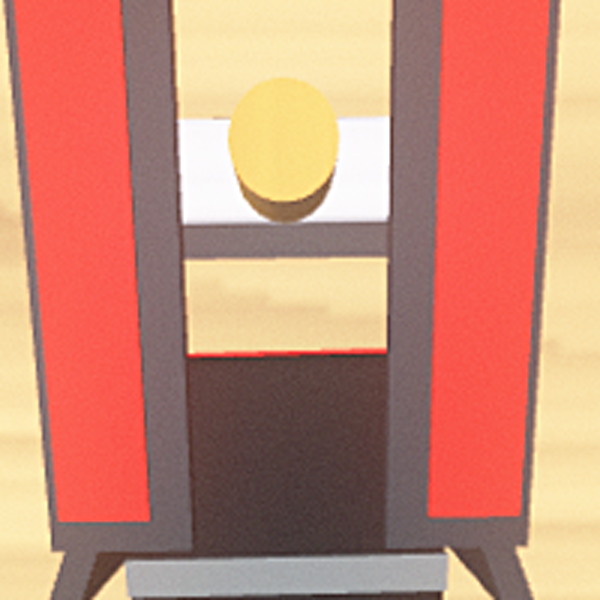

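Run:
```python
from h import *
c=dict(manip.get_calibration("wrist"));c["extrinsics"]=np.load("E8.npy")
def w(p,z): return (onz(c,(220+p[0]/3,p[1]/3),z)[:2]*1000).round(1)
print("stop",w((285,257),0),w((285,222),.038),"stamp front",w((287,355),.0435))
```

```text
stop [632.7 128.4] [632.4 128.1] stamp front [616.3 127.9]
```

apply_moves(
  motion=[
    [30,-0.3,0,0,0],
    [30,-0.42,0,0,0],
    [30,-0.47,0,0,0],
    [30,-0.5,0,0,0],
    [30,-0.53,0,0,0],
  ],
  squeeze=25,
)

```text
t: 12.3
tcp_pos: [0.5655, 0.1289, 0.0096]
tool_rot: [0.001, 0.707, -0.707, -0.001]
force: [-0.3, -0.0, -1.1]
finger_gap: 0.483
```

apply_moves(
  motion=[
    [30,-0.03,0,0,0],
    [30,-0.05,0,0,0],
  ],
)

```text
t: 12.55
tcp_pos: [0.566, 0.1288, 0.0095]
tool_rot: [-0.0, -0.707, 0.707, 0.002]
force: [-1.8, 0.9, 0.3]
finger_gap: 0.488
```

apply_moves(
  motion=[
    [30,-0.03,0,0,0],
    [30,-0.03,0,0,0],
  ],
)

```text
t: 12.8
tcp_pos: [0.566, 0.1289, 0.0093]
tool_rot: [0.0, -0.707, 0.707, 0.003]
force: [-5.7, -0.0, -0.2]
finger_gap: 0.487
```

apply_moves(
  motion=[
    [30,-0.03,0,0,0],
    [30,-0.03,0,0,0],
  ],
)

```text
t: 13.05
tcp_pos: [0.566, 0.1289, 0.0092]
tool_rot: [0.001, -0.707, 0.707, 0.003]
force: [-7.7, -0.9, 1.5]
finger_gap: 0.485
```

apply_moves(
  motion=[
    [30,-0.04,0,0,0],
    [30,-0.08,0,0,0],
  ],
)

```text
t: 13.3
tcp_pos: [0.566, 0.1289, 0.0089]
tool_rot: [0.003, -0.707, 0.707, 0.005]
force: [-9.6, -0.4, 3.2]
finger_gap: 0.489
```

apply_moves(
  motion=[
    [30,-0.04,0,0,0],
    [30,-0.04,0,0,0],
  ],
)

```text
t: 13.55
tcp_pos: [0.566, 0.1289, 0.0088]
tool_rot: [0.004, -0.707, 0.707, 0.006]
force: [-12.1, -0.6, 3.9]
finger_gap: 0.483
```

apply_moves(
  motion=[
    [30,-0.05,0,0,0],
    [30,-0.05,0,0,0],
    [70,0.1,0,0,0],
    [70,0.1,0,0,0],
    [70,0.1,-0.5,0,0],
    [70,0.1,-2.0,0,0],
    [0,1.0,-2.0,0,0],
    [0,1.5,-2.0,0,0],
    [0,1.7,-2.0,0,0],
    [0,1.7,-2.0,0,0],
  ],
)

```text
t: 14.8
tcp_pos: [0.5217, 0.129, 0.0694]
tool_rot: [-0.001, -0.707, 0.707, 0.001]
force: [0.6, 0.6, -0.6]
finger_gap: 0.002
```

Run:
```python
from h import *
go()
c,im=snap("wrist","w9"); np.save("E9.npy",np.array(c["extrinsics"]))
```

```text
t 14.8 tcp [0.5217 0.129  0.0694] zaxis [-0.003 -1.     0.   ] yaw_z -90.18 F [ 0.6  0.6 -0.6] gap 0.2 q [ 0.03  0.66  1.78 -0.    0.7   1.61]
```

View pics/w9.png

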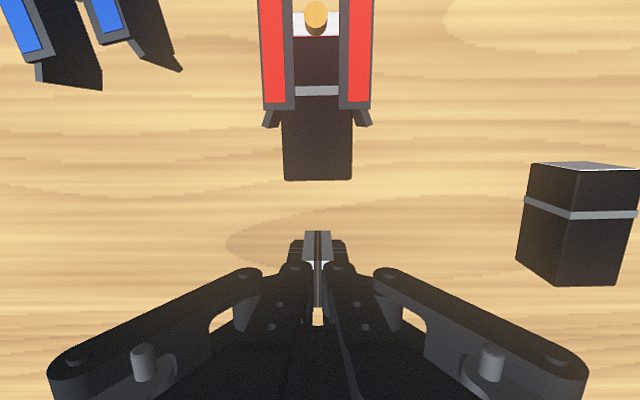

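The stamp is home against the stop. I'll confirm with a clean push from behind with the closed fingers.

apply_moves(
  motion=[
    [0,0,1.0,0,0],
    [0,0,1.8,0,0],
    [0,-0.3,1.8,0,0],
    [0,-0.5,1.8,0,0],
    [0,-0.58,1.8,0,0],
  ],
)

```text
t: 15.48
tcp_pos: [0.541, 0.1289, 0.0166]
tool_rot: [0.002, 0.707, -0.707, -0.0]
force: [-0.2, -0.1, -0.1]
finger_gap: 0.003
```

Run:
```python
from h import *
c=dict(manip.get_calibration("wrist"));c["extrinsics"]=np.load("E9.npy")
print((onz(c,(318,180.5),.042)*1000).round(1)); go()
```

```text
[551.8 127.2  42. ]
t 15.47 tcp [0.541  0.1289 0.0166] zaxis [-0.003 -1.    -0.   ] yaw_z -90.19 F [-0.2 -0.1 -0.1] gap 0.3 q [ 0.03  0.77  1.75 -0.    0.62  1.61]
```

apply_moves(
  motion=[
    [0,-0.04,0,0,0],
    [0,-0.08,0,0,0],
    [0,-0.12,0,0,0],
  ],
)

```text
t: 15.85
tcp_pos: [0.5418, 0.129, 0.0158]
tool_rot: [-0.001, -0.707, 0.707, 0.002]
force: [-1.4, 0.3, 0.4]
finger_gap: 0.003
```

apply_moves(
  motion=[
    [0,-0.04,0,0,0],
    [0,-0.07,0,0,0],
  ],
)

```text
t: 16.1
tcp_pos: [0.542, 0.129, 0.0154]
tool_rot: [0.001, -0.707, 0.707, 0.003]
force: [-6.4, -0.4, 4.2]
finger_gap: -0.005
```

apply_moves(
  motion=[
    [0,-0.05,0,0,0],
    [0,-0.1,0,0,0],
    [0,-0.1,0,0,0],
  ],
)

```text
t: 16.48
tcp_pos: [0.542, 0.1291, 0.0152]
tool_rot: [0.003, -0.707, 0.707, 0.005]
force: [-9.9, 0.8, 7.1]
finger_gap: -0.0
```

apply_moves(
  motion=[
    [0,-0.05,0,0,0],
    [0,-0.05,0,0,0],
  ],
)

```text
t: 16.73
tcp_pos: [0.5419, 0.1291, 0.0151]
tool_rot: [0.004, -0.707, 0.707, 0.006]
force: [-12.7, -0.3, 9.8]
finger_gap: 0.002
```

apply_moves(
  motion=[
    [0,-0.05,0,0,0],
    [0,-0.07,0,0,0],
    [0,-0.07,0,0,0],
  ],
)

```text
t: 17.1
tcp_pos: [0.5419, 0.1291, 0.015]
tool_rot: [0.006, -0.707, 0.707, 0.008]
force: [-15.0, 1.1, 10.8]
finger_gap: -0.003
```

apply_moves(
  motion=[
    [0,0.15,0,0,0],
    [0,0.4,0,0,0],
    [60,1.0,-1.0,0,0],
    [60,1.0,-4.0,0,0],
  ],
)

```text
t: 17.6
tcp_pos: [0.519, 0.1287, 0.1068]
tool_rot: [0.001, -0.707, 0.707, 0.003]
force: [1.1, -0.3, -0.1]
finger_gap: 0.421
```

Run:
```python
from h import *
c,im=snap("wrist","w10"); np.save("E10.npy",np.array(c["extrinsics"]))
go((0.52,-0.345,0.19,-90),(0.515,-0.345,0.19,-90))
```

```text
t 17.65 tcp [0.5256 0.1293 0.1157] zaxis [-0.003 -1.    -0.   ] yaw_z -90.16 F [ 1.5 -0.4  4.3] gap 43.4 q [ 0.03  0.58  1.76 -0.    0.79  1.61]
(0.52, -0.345, 0.19, -90) -> [ 0.11  -2.485 15.809] -0.01607858107435618
(0.515, -0.345, 0.19, -90) -> [ 0.276 -2.487 15.809] -0.01607858107435618
```

View pics/w10.png

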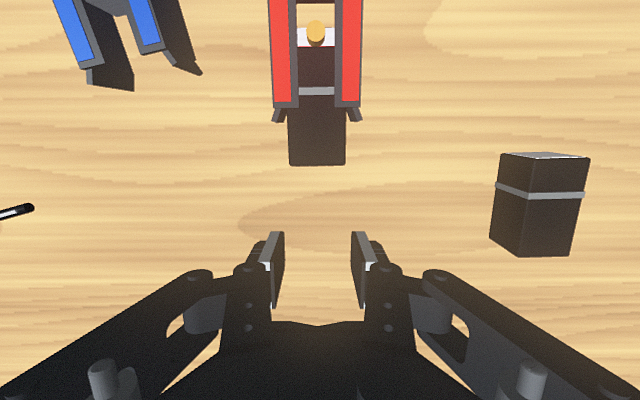

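apply_moves(
  motion=[
    [70,0,-1.0,1.5,0],
    [70,0,-1.5,3.5,0],
    [70,0,-1.5,5.5,0],
    [70,0,-1.5,7.5,0],
    [70,0,-1.5,9.5,0],
    [70,0,-1.5,11.5,0],
    [70,0,-1.5,13.5,0],
    [70,0,-1.5,15.0,0],
    [70,0,-1.5,15.8,0],
    [70,0,-1.5,15.8,0],
    [70,0,-1.5,15.8,0],
  ],
)

```text
t: 19.02
tcp_pos: [0.5196, -0.3431, 0.1528]
tool_rot: [0.0, 0.708, -0.707, -0.001]
force: [0.1, 0.1, -0.0]
finger_gap: 0.815
```

Run:
```python
from h import *
c,im=snap("wrist","w11"); np.save("E11.npy",np.array(c["extrinsics"]))
go()
cv2.imwrite("pics/w11c.png",cv2.resize(im[150:300,220:420],(800,600),interpolation=cv2.INTER_CUBIC))
```

```text
t 19.07 tcp [ 0.5197 -0.3428  0.1529] zaxis [-0.001 -1.    -0.001] yaw_z -90.08 F [-0.2 -0.3  0.6] gap 69.7 q [-0.76  0.62  1.51  0.    1.02  0.81]
```

View pics/w11.png

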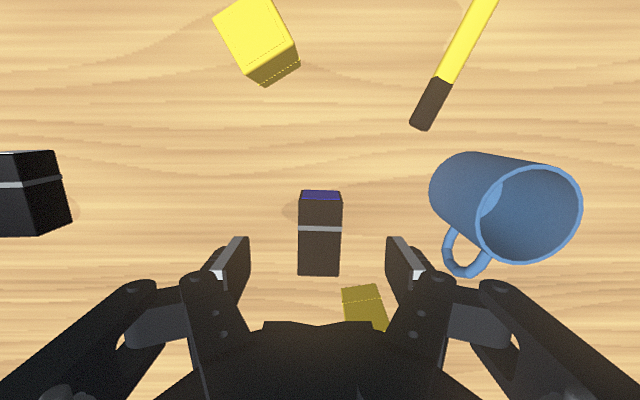

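View pics/w11c.png

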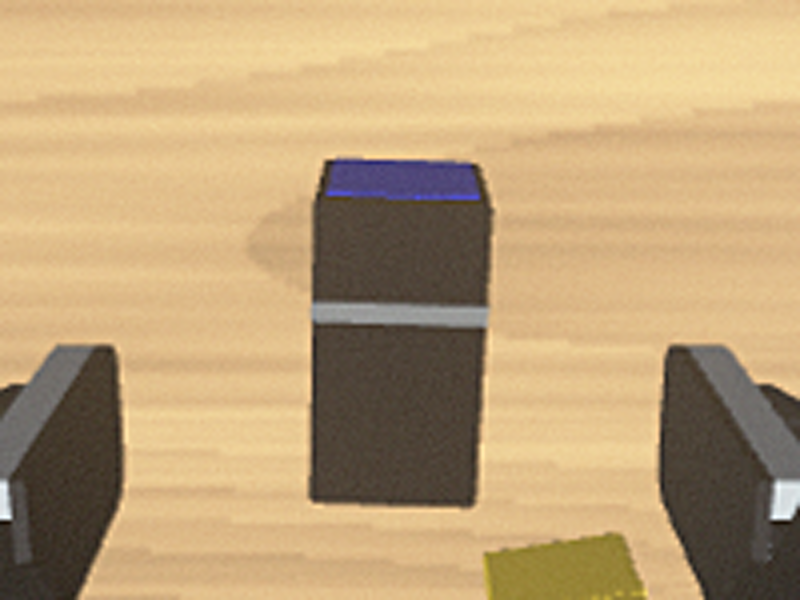

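Run:
```python
from h import *
c=dict(manip.get_calibration("wrist"));c["extrinsics"]=np.load("E11.npy")
def w(p,z): return (onz(c,(220+p[0]/4,150+p[1]/4),z)[:2]*1000).round(1)
P=np.array([w(p,.042) for p in [(316,198),(491,204),(475,506),(311,500)]]); print(P)
f=(P[0]+P[1])/2; b=(P[2]+P[3])/2; d=f-b; print("front",f.round(1),"back",b.round(1),"len",np.linalg.norm(d).round(1),"yaw",np.degrees(np.arctan2(d[1],d[0])).round(1))
print("yellow top corners",w((485,552),.08),w((618,533),.08))
u=d/np.linalg.norm(d); g=b+u*36; yaw=np.degrees(np.arctan2(d[1],d[0]))
print(g); go((g[0]/1000,g[1]/1000,.1,-90+yaw),(g[0]/1000,g[1]/1000,.006,-90+yaw))
```

```text
[[ 514.9 -327.1]
 [ 513.3 -367.8]
 [ 434.8 -365.4]
 [ 436.5 -324.3]]
front [ 514.1 -347.5] back [ 435.6 -344.8] len 78.5 yaw -1.9
yellow top corners [ 446.1 -364.7] [ 450.7 -393.1]
[ 471.63024506 -346.04246191]
t 19.07 tcp [ 0.5197 -0.3428  0.1529] zaxis [-0.001 -1.    -0.001] yaw_z -90.08 F [-0.2 -0.3  0.6] gap 69.7 q [-0.76  0.62  1.51  0.    1.02  0.81]
(np.float64(0.47163024506008216), np.float64(-0.3460424619140372), 0.1, np.float64(-91.89820930644515)) -> [1.602 1.765 0.111] 0.18135862013817813
(np.float64(0.47163024506008216), np.float64(-0.3460424619140372), 0.006, np.float64(-91.89820930644515)) -> [1.599 4.899 0.116] 0.18135862013817813
```

apply_moves(
  motion=[
    [70,1.2,0.8,0.1,0.18],
    [70,2.0,1.8,0.1,0.18],
    [70,2.0,3.0,0.1,0.18],
    [70,2.0,4.3,0.1,0.18],
    [70,2.0,4.86,0.1,0.18],
    [70,2.0,4.86,0.1,0.18],
    [30,2.0,4.86,0.1,0.18],
    [30,2.0,4.86,0.1,0.18],
    [30,2.0,4.86,0.1,0.18],
  ],
  squeeze=60,
)

```text
t: 20.2
tcp_pos: [0.4608, -0.3487, 0.0091]
tool_rot: [-0.013, -0.706, 0.708, 0.011]
force: [0.6, 0.6, 6.9]
finger_gap: 0.481
```

Run:
```python
from h import *
go((0.46,-0.343,.085,-90),(0.475,0.225,.085,-78.5))
```

```text
t 20.2 tcp [ 0.4608 -0.3487  0.0091] zaxis [-0.035 -0.999  0.002] yaw_z -91.99 F [0.6 0.6 6.9] gap 41.0 q [-0.84  0.79  1.7   0.    0.65  0.76]
(0.46, -0.343, 0.085, -90) -> [ 0.026 -2.532 -0.183] -0.1990872942133734
(0.475, 0.225, 0.085, -78.5) -> [  0.184  -2.575 -19.122] -1.3490872942133734
```

apply_moves(
  motion=[
    [30,0,-1.3,0,0],
    [30,0,-2.55,0,0],
    [30,0,-2.55,-1.2,0],
    [30,-0.05,-2.55,-3.0,0],
    [30,-0.15,-2.55,-5.0,-0.2],
    [30,-0.25,-2.55,-7.0,-0.4],
    [30,-0.35,-2.55,-9.0,-0.6],
    [30,-0.45,-2.55,-11.0,-0.8],
    [30,-0.55,-2.55,-13.0,-1.0],
    [30,-0.65,-2.55,-15.0,-1.2],
    [30,-0.75,-2.55,-17.0,-1.37],
    [30,-0.82,-2.55,-18.5,-1.37],
  ],
)

```text
t: 21.7
tcp_pos: [0.5036, 0.2085, 0.0843]
tool_rot: [-0.072, 0.703, -0.703, 0.073]
force: [0.5, -0.7, -1.4]
finger_gap: 0.481
```

Run:
```python
from h import *
go((.506,.229,.085,-78.3))
```

```text
t 21.7 tcp [0.5036 0.2085 0.0843] zaxis [ 0.205 -0.979  0.   ] yaw_z -78.18 F [ 0.5 -0.7 -1.4] gap 41.1 q [0.19 0.64 1.76 0.   0.75 1.55]
(0.506, 0.229, 0.085, -78.3) -> [-0.22  -0.024 -0.653] 0.011634410796284555
```

apply_moves(
  motion=[
    [30,-0.1,0,-0.55,0],
    [30,-0.1,0,-0.6,0],
    [30,-0.1,0,-0.6,0],
  ],
)

```text
t: 22.08
tcp_pos: [0.5025, 0.2229, 0.0838]
tool_rot: [0.072, -0.703, 0.704, -0.071]
force: [0.2, -0.0, -0.9]
finger_gap: 0.481
```

Run:
```python
from h import *
c,im=snap("wrist","w12"); np.save("E12.npy",np.array(c["extrinsics"]))
go()
cv2.imwrite("pics/w12c.png",cv2.resize(im[0:130,230:400],(784,600),interpolation=cv2.INTER_CUBIC))
```

```text
t 22.12 tcp [0.5027 0.2227 0.0838] zaxis [ 0.201 -0.98   0.   ] yaw_z -78.38 F [ 0.2 -0.1 -0.9] gap 41.0 q [ 0.21  0.65  1.74 -0.    0.76  1.58]
```

View pics/w12.png

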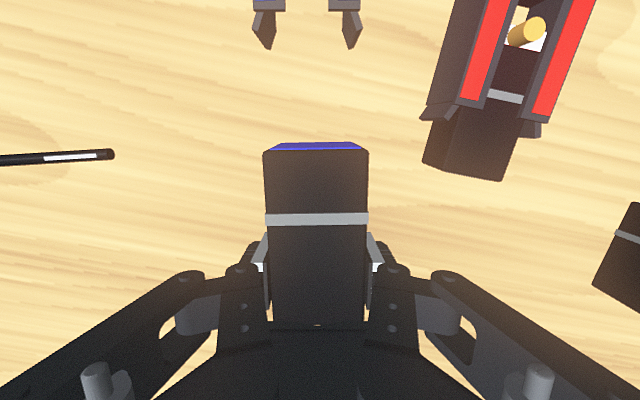

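View pics/w12c.png

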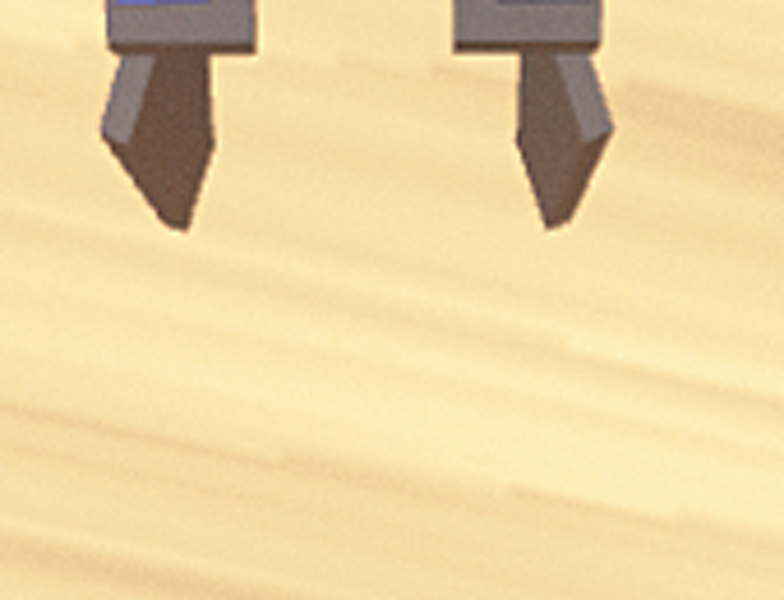

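Run:
```python
from h import *
c=dict(manip.get_calibration("wrist"));c["extrinsics"]=np.load("E12.npy")
th=np.radians(-78.38+90); u=np.array([np.cos(th),np.sin(th)]); v=np.array([-u[1],u[0]]); o=np.array([502.7,222.7])
def W(px,z):
    p=onz(c,px,z)[:2]*1000; return p.round(1),"fwd %.1f left %.1f"%((p-o)@u,(p-o)@v)
k=4.612
w=lambda p,z:W((230+p[0]/k,p[1]/4.615),z)
for p in [(109,42),(257,44),(454,44),(600,42)]: print("lip",w(p,.049))
for p in [(187,231),(548,229)]: print("tip floor",w(p,0))
h=.0838-.0091+.042
for p in [(263,152),(368,151),(365,327),(271,328)]: print("stamp",W(p,h))
```

```text
lip (array([617.7, 281.3]), 'fwd 124.4 left 34.2')
lip (array([621. , 263.9]), 'fwd 124.2 left 16.5')
lip (array([625.7, 240.8]), 'fwd 124.2 left -7.0')
lip (array([629.5, 223.8]), 'fwd 124.4 left -24.5')
tip floor (array([608.5, 278.3]), 'fwd 114.8 left 33.1')
tip floor (array([620.2, 222.6]), 'fwd 115.1 left -23.7')
stamp (array([550.7, 253. ]), 'fwd 53.1 left 20.0')
stamp (array([559.2, 213.5]), 'fwd 53.5 left -20.4')
stamp (array([481.4, 195.1]), 'fwd -26.5 left -22.8')
stamp (array([472.1, 237.2]), 'fwd -27.0 left 20.4')
```

apply_moves(
  motion=[
    [30,-0.9,0.5,-0.16,0.02],
    [30,-1.8,1.5,-0.16,0.02],
    [30,-1.8,2.3,-0.16,0.02],
    [30,-1.8,2.44,-0.16,0.02],
    [30,-1.8,2.44,-0.16,0.02],
  ],
)

```text
t: 22.75
tcp_pos: [0.5547, 0.2388, 0.0109]
tool_rot: [0.071, -0.704, 0.704, -0.07]
force: [0.1, -0.0, -0.1]
finger_gap: 0.483
```

Run:
```python
from h import *
c,im=snap("wrist","w13"); np.save("E13.npy",np.array(c["extrinsics"]))
go()
cv2.imwrite("pics/w13c.png",cv2.resize(im[0:180,220:420],(660,594),interpolation=cv2.INTER_CUBIC))
```

```text
t 22.8 tcp [0.555  0.2393 0.0113] zaxis [ 0.199 -0.98  -0.   ] yaw_z -78.55 F [ 0.5 -0.6 -0.4] gap 41.3 q [0.22 0.81 1.62 0.   0.71 1.59]
```

View pics/w13c.png

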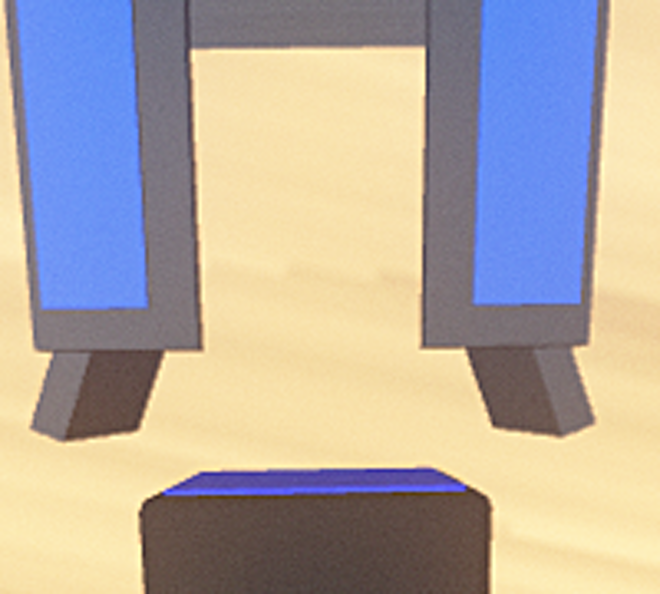

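Run:
```python
from h import *
c=dict(manip.get_calibration("wrist"));c["extrinsics"]=np.load("E13.npy")
th=np.radians(-78.55+90); u=np.array([np.cos(th),np.sin(th)]); v=np.array([-u[1],u[0]]); o=np.array([555,239.3])
def w(p,z):
    q=onz(c,(220+p[0]/3.3,p[1]/3.3),z)[:2]*1000; return "fwd %.1f left %.1f"%((q-o)@u,(q-o)@v)
for p in [(36,350),(202,350),(422,346),(588,344)]: print("lip",w(p,.049))
for p in [(190,0),(426,0)]: print("lip up",w(p,.049))
for p in [(137,430),(494,426)]: print("tip floor",w(p,0))
print("stop floor",w((190,50),0),w((426,45),0))
for p in [(141,505),(491,498)]: print("stamp front",w(p,.044))
```

```text
lip fwd 69.5 left 28.9
lip fwd 69.5 left 11.1
lip fwd 69.9 left -12.4
lip fwd 70.0 left -30.1
lip up fwd 102.1 left 11.2
lip up fwd 102.1 left -11.9
tip floor fwd 59.9 left 28.0
tip floor fwd 60.4 left -29.2
stop floor fwd 113.6 left 17.5 fwd 114.2 left -16.8
stamp front fwd 52.5 left 19.5
stamp front fwd 53.3 left -21.4
```

apply_moves(
  motion=[
    [30,-0.3,0,-0.01,0],
    [30,-0.6,0,-0.01,0],
    [30,-0.9,0,-0.01,0],
    [30,-1.2,0,-0.01,0],
    [30,-1.4,0,-0.01,0],
    [30,-1.4,0,-0.01,0],
  ],
)

```text
t: 23.55
tcp_pos: [0.5964, 0.2486, 0.0105]
tool_rot: [-0.071, 0.704, -0.704, 0.071]
force: [-0.1, 0.0, -0.9]
finger_gap: 0.482
```

Run:
```python
from h import *
go()
```

```text
t 23.55 tcp [0.5964 0.2486 0.0105] zaxis [ 0.2  -0.98  0.  ] yaw_z -78.49 F [-0.1  0.  -0.9] gap 41.2 q [ 0.22  0.84  1.51 -0.    0.79  1.59]
```

apply_moves(
  motion=[
    [70,0,0.03,0,0],
    [70,0,0.03,0,0],
    [70,0,-0.5,0,0],
    [70,0,-2.0,0,0],
    [0,1.0,-2.0,0,0],
    [0,1.8,-2.0,0,0],
    [0,1.9,-1.2,0,0],
    [0,1.9,-0.2,0,0],
    [0,1.9,0.15,0,0],
    [0,1.9,0.15,0,0],
  ],
)

```text
t: 24.8
tcp_pos: [0.54, 0.2372, 0.0062]
tool_rot: [0.071, -0.704, 0.704, -0.071]
force: [-0.4, 0.5, 1.3]
finger_gap: 0.001
```

Run:
```python
from h import *
c,im=snap("wrist","w14"); np.save("E14.npy",np.array(c["extrinsics"]))
go()
```

```text
t 24.85 tcp [0.5405 0.2373 0.0068] zaxis [ 0.2  -0.98 -0.  ] yaw_z -78.48 F [ 0.7 -0.4  0.1] gap 0.3 q [ 0.22  0.81  1.66 -0.    0.67  1.59]
```

View pics/w14.png

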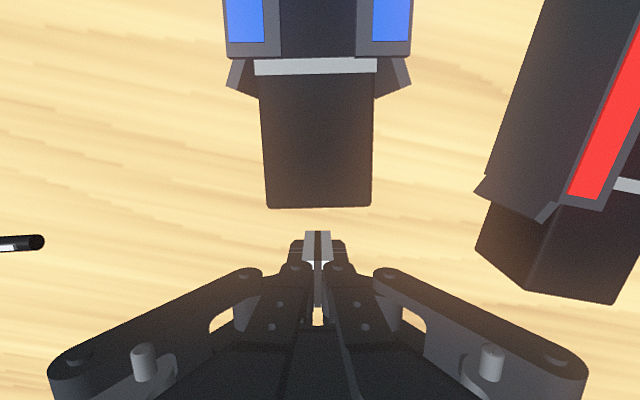

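apply_moves(
  motion=[
    [0,0,-0.3,0,0],
    [0,-0.3,-0.33,0,0],
    [0,-0.6,-0.33,0,0],
    [0,-0.8,-0.33,0,0],
    [0,-0.95,-0.33,0,0],
    [0,-1.05,-0.33,0,0],
    [0,-1.1,-0.33,0,0],
    [0,-1.1,-0.33,0,0],
  ],
)

```text
t: 25.85
tcp_pos: [0.5724, 0.2438, 0.0159]
tool_rot: [0.071, -0.704, 0.704, -0.071]
force: [0.5, -0.3, -0.4]
finger_gap: -0.003
```

Run:
```python
from h import *
c,im=snap("wrist","w15"); np.save("E15.npy",np.array(c["extrinsics"]))
go()
cv2.imwrite("pics/w15c.png",cv2.resize(im[0:250,220:420],(480,600),interpolation=cv2.INTER_CUBIC))
```

```text
t 25.9 tcp [0.5723 0.2438 0.0159] zaxis [ 0.2  -0.98 -0.  ] yaw_z -78.48 F [ 0.6 -0.1 -0.3] gap -0.3 q [0.22 0.82 1.57 0.   0.75 1.59]
```

View pics/w15c.png

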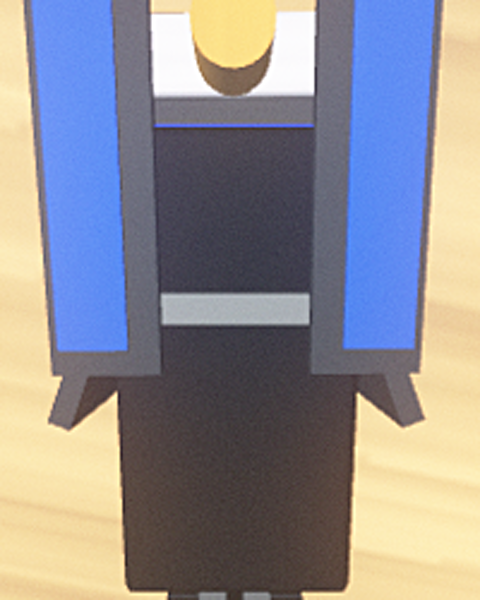

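Run:
```python
from h import *
c=dict(manip.get_calibration("wrist"));c["extrinsics"]=np.load("E15.npy")
a=onz(c,(318,97/2.4),.038);b=onz(c,(318,127/2.4),.042);print(((a-b)*1000).round(1))
```

```text
[ 5.1  1.  -4. ]
```

apply_moves(
  motion=[
    [0,-0.07,0,0,0],
    [0,-0.12,0,0,0],
    [0,-0.16,0,0,0],
    [0,-0.19,0,0,0],
    [0,-0.19,0,0,0],
  ],
)

```text
t: 26.52
tcp_pos: [0.5772, 0.2447, 0.016]
tool_rot: [0.072, -0.703, 0.704, -0.07]
force: [-3.0, -0.5, 2.2]
finger_gap: 0.002
```

apply_moves(
  motion=[
    [0,-0.04,0,0,0],
    [0,-0.07,0,0,0],
  ],
)

```text
t: 26.78
tcp_pos: [0.5771, 0.2448, 0.0158]
tool_rot: [0.073, -0.703, 0.704, -0.069]
force: [-7.2, -1.8, 5.3]
finger_gap: -0.002
```

Contact with the stop: the TCP is pinned and the force is rising. I'll build up to about 15 N.

apply_moves(
  motion=[
    [0,-0.05,0,0,0],
    [0,-0.09,0,0,0],
    [0,-0.09,0,0,0],
  ],
)

```text
t: 27.15
tcp_pos: [0.577, 0.2448, 0.0156]
tool_rot: [0.075, -0.703, 0.704, -0.067]
force: [-10.3, -3.3, 6.9]
finger_gap: 0.003
```

apply_moves(
  motion=[
    [0,-0.05,0,0,0],
    [0,-0.09,0,0,0],
    [0,-0.09,0,0,0],
  ],
)

```text
t: 27.52
tcp_pos: [0.577, 0.2448, 0.0156]
tool_rot: [0.078, -0.703, 0.704, -0.065]
force: [-15.2, -4.1, 12.1]
finger_gap: -0.001
```

apply_moves(
  motion=[
    [0,0.15,0,0,0],
    [0,0.5,0,0,0],
    [0,1.0,0,0,0],
    [0,1.2,-1.5,0,0],
    [0,1.2,-3.0,0,0],
    [0,1.2,-4.0,0,0],
    [0,1.2,-4.0,0,0],
  ],
)

```text
t: 28.4
tcp_pos: [0.5529, 0.2399, 0.1391]
tool_rot: [-0.068, 0.704, -0.703, 0.074]
force: [-0.5, 0.3, -0.3]
finger_gap: 0.004
```

Run:
```python
from h import *
go()
c,im=snap("wrist","w16"); c,im=snap("side","s16");cv2.imwrite("pics/s16c.png",cv2.resize(im[95:315,200:400],(540,594)))
cv2.imwrite("pics/s16l.png",cv2.resize(im[230:315,240:320],(752,600),interpolation=cv2.INTER_CUBIC))
```

```text
t 28.4 tcp [0.5529 0.2399 0.1391] zaxis [ 0.2  -0.98 -0.  ] yaw_z -78.49 F [-0.5  0.3 -0.3] gap 0.3 q [0.22 0.61 1.58 0.   0.94 1.59]
```

View pics/w16.png

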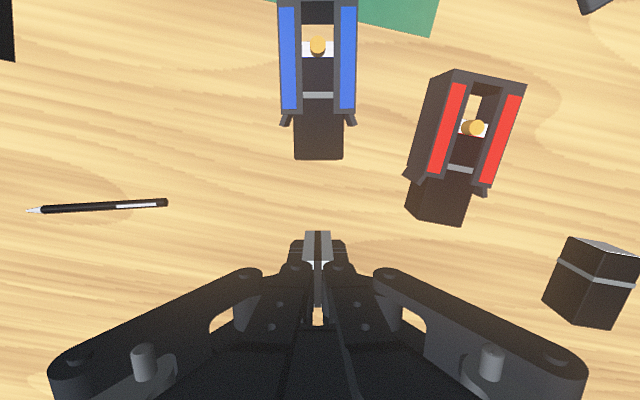

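View pics/s16c.png

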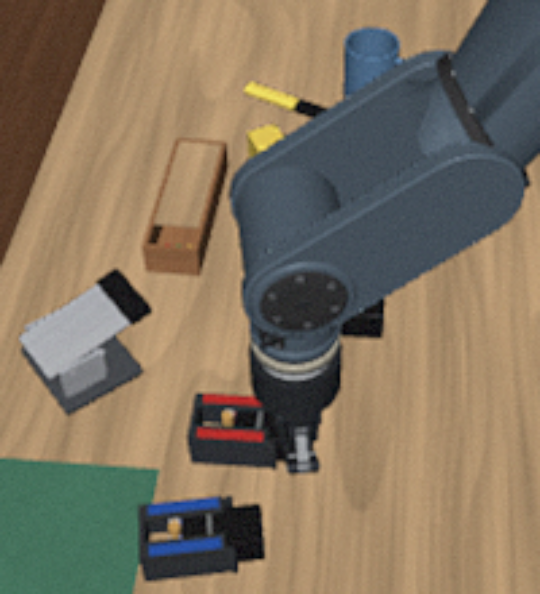

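View pics/s16l.png

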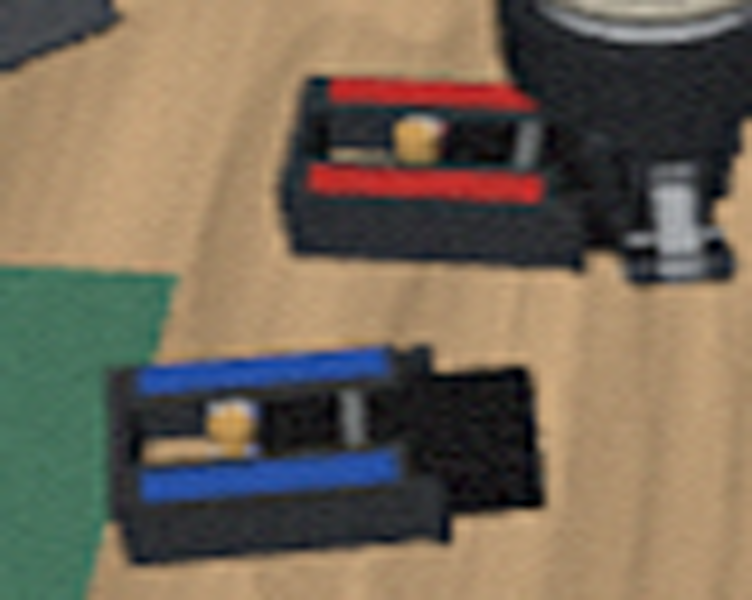

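Run:
```python
from h import *
c,im=snap("top","t17");cv2.imwrite("pics/t17c.png",cv2.resize(im[130:280,215:505],(783,405)))
a=cv2.imread("pics/top0.png")
for n,b in dict(yellow2=(430,240,462,270),mug=(455,190,505,240),box=(350,120,425,160),yellow1=(398,155,428,182),hl=(448,150,478,198),pen=(150,200,202,222)).items():
    x0,y0,x1,y1=b;d=cv2.absdiff(a[y0:y1,x0:x1],im[y0:y1,x0:x1]).max(2);print(n,int((d>40).sum()))
```

```text
yellow2 0
mug 0
box 0
yellow1 0
hl 0
pen 875
```

View pics/t17c.png

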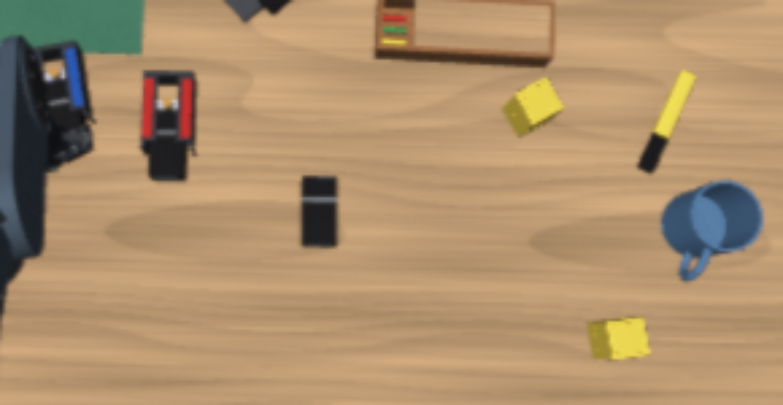

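```bash
python3 -c "
from station import manip
print(manip.sign_off(), manip.sense()['t'])"
```

```text
the job is handed in; nothing more can be done
the job is handed in; nothing more can be done
```

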